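Rack the last wide sheet-metal blank

ROBOT

A 6-joint arm with a two-finger parallel gripper is mounted at the origin on the work surface. World frame = base frame: x ahead of the robot, y to its left, z up, the work surface at z = 0. Lengths are in m, angles in rad, forces in N, time in s.
With the tool pointing down it reaches from about 0.35 to 0.85 m from the base axis. Payload 8.1 kg.
Tool frame: the origin (TCP) lies midway between the tips of the shut fingers; the grasp point (between the pads) lies 19 mm behind it; z points along the fingers, y is the line along which they close (so a half turn about z gives the same grasp; the last joint's range is limited). The gripper opens to 93 mm and grips with 3 to 60 N. Pads are 15 mm wide; open, the fingers measure 128 mm over their backs; the gripper's body (75 mm by 188 mm) begins 65 mm behind the grasp point.
Start: joints at [-1.393, 0.13, 1.488, -0, 1.523, -0.085], TCP at [0.156, -0.579, 0.219] pointing down, gripper open.
Joint ranges: [-2.96, 2.96], [-0.89, 2.26], [0.02, 2.5], [-1.34, 4.48], [0, 2.73], [-2.66, 2.66]. Speed limits (rad/s): [2.39, 2.39, 2.79, 3.14, 3.14, 3.14].

INTERFACE

Orientations are given as a 3x3 rotation matrix whose columns are the frame's x, y, z axes.
In Python, from plant import arm, eyes gives the robot as it stands. The module is installed in compiled form; this text tells all that it offers.
- The arm moves only by the tool move_arm, never from a script. Its argument "steps" is a list of rows, each a list of 5 numbers: the shift along the tool's x, y, z in cm, then the turn about the tool's z in degrees, then the opening, from -1 (shut) to 1 (fully open). In form: [[tx, ty, tz, roll, gripper], ...]. A call has 1 to 8 rows; each row is the pose to reach, as a shift and turn from the pose commanded when the call began, along the tool's axes at that moment; what a row does not reach only later rows make up. A row lasts 1/12 s, in which the tool goes at most 41.7 mm and 7.16 degrees, less where a joint would pass 70% of its speed; a pose out of reach is approached as far as the arm can. A call with a gripper value outside its range is refused whole. The fingers move at their own pace and stop on an object; "squeeze" is the grip in N (left out, the last holds). Time passes only in rows, so rows that repeat a pose let the fingers close. It gives the time, the measured TCP pose, the force, the opening and the grip force at its end, in the units of the state.
- arm.state(): the state, without advancing time (a new reading comes with each control period).
- eyes.grab_frame(name): name is "side" or "top" or "wrist"; returns a dict with "color" (384x512x3 uint8, red, green, blue), "K" (3x3 intrinsics, pixels), "rvec" (rotation vector, rad) and "tvec" (3), from world to camera coordinates, as OpenCV has them. Camera axes: x right, y down, z forward; pixel columns grow to the right and rows downward; lengths in m; the calibration is good to about 2 mm. The wrist camera is an equidistant fisheye: a pixel r from the principal point sees the ray r / f radians off the axis. A picture is of the moment at which its call begins. There is no depth.
- arm.job_done(): hands the job in; it is judged then, once.
The state is a dict: "clock": time; "joint_pos": joint angles; "joint_vel": joint speeds; "joint_efforts": joint torques, N m; "eef_pos": TCP position; "orientation": TCP orientation; "force": force on the tool from outside, world axes, zero at the start; "ft_torque": the same for the moment, N m; "width": finger opening in m; "grip_force": force on a finger pad.
Only numpy, scipy, OpenCV 4.12 (cv2) and the standard library are available. Lean on these libraries where they do the work, as an engineer would, in place of code of your own. Each camera call takes 0.05 s, during which the arm holds its last target. There are 200 camera calls.

TASK

Take the wide aluminium blank, the widest of the three standing in the timber stand, and slide it down into the one empty slot of the grey steel rack, beside the two wide blanks already there. Centre it along the slot and lower it all the way to the bottom before letting go, so that it stands upright; leave the two narrow blanks standing in the timber stand.

Things in the scene. Friction and masses are not known exactly. Their poses are not given: they have to be found in the camera images.
- wide_blank_center (a point): Centre of the wide blank: plain flat aluminium plate, 130 mm wide (its x), 8 thick (its y), 120 tall (z, up), 0.25 to 0.45 kg, upright in one of the timber stand's three parallel grooves, upper 88 mm bare. Point is 60 mm below its top edge. Pinch across the thickness from above, mid-width, about 25 mm below the top edge. Neighbouring blanks, equally tall, stand 76 mm away on one or both sides.
- slot (a point): Centre of the floor of the rack's empty slot, 12 mm above the bench. Slot runs along x (100 mm, open ends), y across, z up; 12 mm wide, walls 39 mm high, above them a flared mouth about 38 mm wide, its lips 53 mm above this floor. The other two slots, 76 mm apart in y, hold wide blanks. A blank fully home has its centre 60 mm above this point. Fixed; left or right of the stand, turned up to 25 degrees.
- narrow_blank_center (a point): Centre of a plain narrow aluminium blank, 75 mm wide, 8 thick, 120 tall, upright in another groove of the timber stand; leave it there. The stand is fixed, its grooves 76 mm apart, 12 mm wide, groove floor 8 mm and timber top 40 mm above the bench.
- arched_blank_center (a point): Centre (60 mm below its top) of a narrow aluminium blank with a half-round top, 75 mm wide, 8 thick, 120 tall, upright in another groove of the timber stand; leave it there.
Not all that is in view belongs to the job. What is shaped like the part that bears wide_blank_center but brown or orange is not meant.

How it is judged:
By the outcome, as a careful person would: the job done as asked, in the order asked, and still so for the second after the job is handed in, with the robot touching nothing.
It also fails if it takes over 45 s, if anything falls off the work surface, if the arm or the gripper's body presses on something with over 40 N, if the wrist force passes 120 N, or if a joint passes its speed limit or range.

## Working session

There is one attempt and no reset: what is moved stays moved. The work goes in short steps, Python scripts to look and compute and a tool call to move; the robot and the scene stay as the last step left them, time stands still between calls to the robot, and variables do not carry over. Pictures are saved under pics/ and viewed, at most 10 in all, crops included, and the job is handed in when it is done.

Besides the shell and the picture viewer there is one more tool, called after "Call:" by a JSON object that holds its "op" and its "data". move_arm: Moves the arm, as the interface text tells. Its arguments: {"type":"object","properties":{"steps":{"type":"array","items":{"type":"array","items":{"type":"number"}}},"squeeze":{"type":"number"}},"required":["steps"]}

```bash
mkdir -p pics; cat > h.py <<'E'
import numpy as np, cv2
from plant import arm, eyes
def grab(n,save=None):
    f=eyes.grab_frame(n)
    if save: cv2.imwrite('pics/'+save,f['color'][:,:,::-1])
    R=cv2.Rodrigues(np.array(f['rvec'],float))[0]; t=np.array(f['tvec'],float).ravel()
    return f,R,t
def ray(F,px,fish=False):
    f,R,t=F; K=np.array(f['K']); u=np.array([(px[0]-K[0,2])/K[0,0],(px[1]-K[1,2])/K[1,1]])
    if fish:
        r=np.linalg.norm(u); d=np.r_[u/max(r,1e-9)*np.sin(r),np.cos(r)]
    else: d=np.r_[u,1]
    return -R.T@t, R.T@d
def onz(F,px,z,fish=False):
    c,d=ray(F,px,fish); return c+d*(z-c[2])/d[2]
def proj(F,p,fish=False):
    f,R,t=F;K=np.array(f['K']);q=R@np.array(p)+t
    if fish:
        r=np.hypot(q[0],q[1]);th=np.arctan2(r,q[2]);u=q[:2]/r*th
    else:u=q[:2]/q[2]
    return K[[0,1],[0,1]]*u+K[:2,2]
E
python3 - <<'E'
from h import *
for n in('side','top'):
    F=grab(n); 
    cv2.imwrite(f'pics/{n}0.png',F[0]['color'][:,:,::-1]); print(n,F[0]['K'],-F[1].T@F[2],F[1][2])
print(arm.state())
E
```

```text
side [[437.40758081   0.         254.06988152]
 [  0.         437.40758081 192.73283837]
 [  0.           0.           1.        ]] [0.16935269 0.97043854 0.63549195] [ 0.28083742 -0.82375441 -0.4925028 ]
top [[447.40279217   0.         254.36187445]
 [  0.         447.40279217 194.18695771]
 [  0.           0.           1.        ]] [0.33137093 0.04522013 1.16873961] [ 0.14249227 -0.02469733 -0.98948774]
{'clock': 0.1, 'joint_pos': array([-1.39334557e+00,  1.31076554e-01,  1.48913797e+00,  1.27204024e-05,
        1.52299566e+00, -8.53804280e-02]), 'joint_vel': array([ 0.00019202, -0.00242914, -0.0025864 ,  0.00106037, -0.00166977,
       -0.00075314]), 'joint_efforts': array([ 2.74489714e-03, -5.61340320e+01, -4.93096626e+01,  7.69887236e-02,
        2.91459798e-02, -6.68410939e-05]), 'eef_pos': array([ 0.15583895, -0.57889447,  0.21771557]), 'orientation': array([[ 9.65658445e-01,  2.59814730e-01, -2.73020292e-04],
       [ 2.59814829e-01, -9.65657140e-01,  1.59436552e-03],
       [ 1.50595652e-04, -1.61054725e-03, -9.99998692e-01]]), 'force': array([ 0.58323197, -0.52270659, -0.71303052]), 'ft_torque': array([-0.07181271,  0.01988015,  0.00895662]), 'grip_force': 0.0, 'width': 0.09270900997075851}
```

View pics/side0.png

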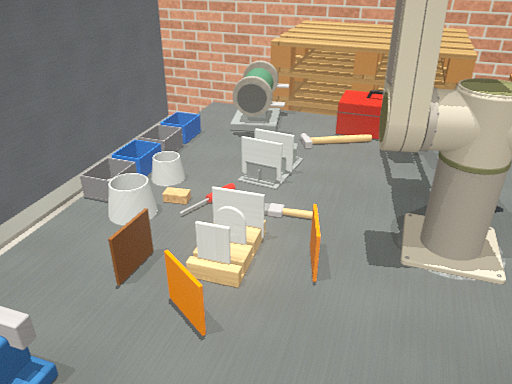

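View pics/top0.png

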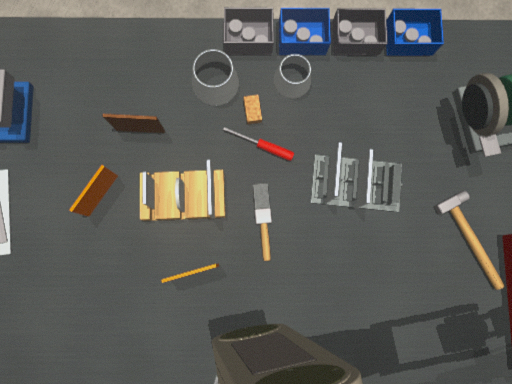

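```bash
python3 - <<'E'
import cv2,numpy as np
a=cv2.imread('pics/top0.png')[135:235,125:415];b=cv2.imread('pics/side0.png')[120:290,180:320]
a=cv2.resize(a,None,fx=2.7,fy=2.7,interpolation=2);b=cv2.resize(b,None,fx=1.9,fy=1.9,interpolation=2)
o=np.zeros((a.shape[0]+b.shape[0],a.shape[1],3),'u1');o[:len(a)]=a;o[len(a):,:b.shape[1]]=b
cv2.imwrite('pics/c1.png',o);print(o.shape)
E
```

```text
(593, 783, 3)
```

View pics/c1.png

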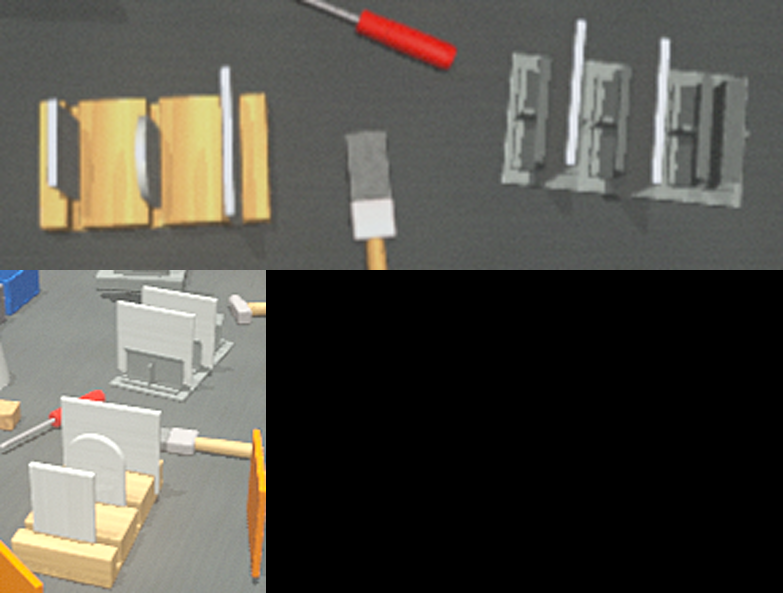

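```bash
python3 - <<'E'
from h import *
F=grab('top');S=grab('side')
c=lambda p:(p[0]/2.7+125-.3,p[1]/2.7+135-.3)
def seg(a,b,z,n):
    A=onz(F,c(a),z);B=onz(F,c(b),z);d=A-B
    print(n,A[:2].round(4),B[:2].round(4),'mid',((A+B)/2)[:2].round(4),'len',np.linalg.norm(d).round(4),'ang',np.degrees(np.arctan2(d[1],d[0])).round(2));return (A+B)/2
w=seg((225,68),(231,214),.128,'wide')
seg((53,100),(53,186),.128,'narrow')
b1=seg((580,22),(570,165),.132,'b1');b2=seg((664,40),(657,183),.132,'b2')
print(np.linalg.norm(b1-b2),2*b2-b1)
seg((717,80),(712,188),.012,'slotfloor')
# base plate corners
for p,z in(((514,54),.005),((502,183),.005),((742,206),.005),((748,76),.005)):print(onz(F,c(p),z))
s=lambda p:(p[0]/1.9+180,(p[1]-270)/1.9+120)
for n,a,b,z in(('wide',(62,398),(160,410),.128),('b1',(117,302),(195,316),.132),('b2',(142,288),(217,299),.132)):
    A=onz(S,s(a),z);B=onz(S,s(b),z);print(n,A,B,(A+B)/2,np.linalg.norm(A-B))
E
```

```text
wide [0.5637 0.1286] [0.435  0.1224] mid [0.4994 0.1255] len 0.1289 ang 2.78
narrow [0.5354 0.278 ] [0.4599 0.2758] mid [0.4976 0.2769] len 0.0756 ang 1.63
b1 [ 0.6042 -0.1852] [ 0.4763 -0.1722] mid [ 0.5402 -0.1787] len 0.1286 ang -5.83
b2 [ 0.5878 -0.2595] [ 0.4602 -0.2477] mid [ 0.524  -0.2536] len 0.1281 ang -5.24
0.07663039459964806 [ 0.50777983 -0.32849617  0.132     ]
slotfloor [ 0.5771 -0.3455] [ 0.47   -0.3352] mid [ 0.5236 -0.3404] len 0.1075 ang -5.47
[ 0.60506144 -0.14673756  0.005     ]
[ 0.4764974 -0.131689   0.005    ]
[ 0.45308755 -0.36616373  0.005     ]
[ 0.58257046 -0.37903185  0.005     ]
wide [0.56120496 0.13019129 0.128     ] [0.43482779 0.11793642 0.128     ] [0.49801638 0.12406385 0.128     ] 0.1269699619207427
b1 [ 0.60346979 -0.18287169  0.132     ] [ 0.4714649  -0.17054423  0.132     ] [ 0.53746734 -0.17670796  0.132     ] 0.13257924539685945
b2 [ 0.58577368 -0.25368718  0.132     ] [ 0.45694549 -0.24890651  0.132     ] [ 0.52135959 -0.25129684  0.132     ] 0.12891686625094234
```

Candidates for the wide aluminium blank, as top-view pixels:
- **Wide blank:** stand, (211,188), length 129 mm, so this is the one to take.
- **Narrow blank:** (144,188).
- **Arched blank:** (178,195).
- **Brown plate:** (135,124).
- **Orange plates:** (94,190) and (190,273).
- **Rack blanks:** (338,170) and (370,176).

The crop confirms the right-hand blank in the stand, and that the empty slot is the rack's rightmost, near (387,185).

Call:
{"op": "move_arm", "data": {"steps": [[3.3,-3.8,0,0,1],[6.6,-7.6,0,0,1],[9.9,-11.4,0,0,1],[12,-13.8,0,0,1],[15,-17.2,0,0,1],[17,-19.5,0,0,1],[19,-21.8,0,0,1],[21,-24,0,0,1]]}}

```text
clock: 0.87
eef_pos: [0.297, -0.2905, 0.2186]
orientation: [[0.966, 0.26, 0.0], [0.26, -0.966, 0.0], [0.001, -0.0, -1.0]]
force: [0.2, -0.5, 0.2]
width: 0.0928
grip_force: 0.0
```

Call:
{"op": "move_arm", "data": {"steps": [[2.4,-2.8,0,0,1],[4.8,-5.6,0,0,1],[7.2,-8.4,0,0,1],[9.6,-11.2,0,0,1],[12,-14,0,0,1],[14.4,-16.8,0,0,1],[16.8,-19.6,0,0,1],[19,-22,0,0,1]]}}

```text
clock: 1.53
eef_pos: [0.4231, -0.029, 0.2188]
orientation: [[0.966, 0.26, 0.001], [0.26, -0.966, 0.0], [0.001, 0.0, -1.0]]
force: [1.0, -0.8, 0.9]
width: 0.0931
grip_force: 0.0
```

Call:
{"op": "move_arm", "data": {"steps": [[2.4,-2.6,0,0,1],[4.8,-5.2,0,0,1],[7.2,-7.8,0,0,1],[9.6,-10.4,0,3,1],[11.5,-13,0,6,1],[11.5,-13,0,9,1],[11.5,-13,0,12.5,1],[11.5,-13,0,12.5,1]]}}

```text
clock: 2.2
eef_pos: [0.4998, 0.1248, 0.2182]
orientation: [[0.999, 0.043, -0.001], [0.043, -0.999, -0.0], [-0.001, 0.0, -1.0]]
force: [-1.7, -0.2, 0.1]
width: 0.0931
grip_force: 0.0
```

```bash
python3 - <<'E'
from h import *
F=grab('wrist','w1.png');s=arm.state();print(s['clock'],s['eef_pos'],s['orientation'],F[0]['K'],-F[1].T@F[2],F[1])
E
```

```text
2.25 [0.49973259 0.12441109 0.21829489] [[ 9.98932266e-01  4.61935263e-02 -6.97863542e-04]
 [ 4.61934399e-02 -9.98932504e-01 -1.39432172e-04]
 [-7.03559439e-04  1.07046577e-04 -9.99999747e-01]] [[297.31863964   0.         258.11572485]
 [  0.         297.31863964 190.90520109]
 [  0.           0.           1.        ]] [0.56578396 0.12869361 0.38446477] [[ 4.25501837e-02 -9.99094287e-01  2.95233808e-04]
 [-9.70405728e-01 -4.12580651e-02  2.37929599e-01]
 [-2.37701923e-01 -1.04104447e-02 -9.71282358e-01]]
```

View pics/w1.png

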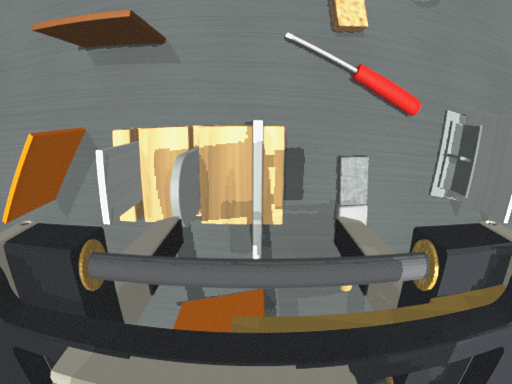

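The wrist view shows the wide blank between the fingers. Its top edge runs from (258,122) to about (256,257), with the near end partly under the bar.

```bash
python3 - <<'E'
from h import *
F=grab('wrist')
a=cv2.cvtColor(F[0]['color'],cv2.COLOR_RGB2HSV).astype(int)
for r in(123,128,135,160,190,220,235):
    x=[i for i in range(235,280) if a[r,i,1]<40 and a[r,i,2]>140]
    if x: print(r,x[0],x[-1],onz(F,(x[0],r),.128,1)[:2].round(4),onz(F,(x[-1]+1,r),.128,1)[:2].round(4))
for y in range(116,126):print(y,a[y,258])
print(onz(F,(258,121.5),.128,1),onz(F,(256,258),.128,1))
s=arm.state();print(s['eef_pos'],np.degrees(np.arctan2(s['orientation'][1,0],s['orientation'][0,0])))
E
```

```text
123 253 262 [0.5626 0.1326] [0.563  0.1241]
128 253 262 [0.5583 0.1324] [0.5586 0.1239]
135 253 262 [0.5522 0.1322] [0.5526 0.1236]
160 252 261 [0.5304 0.1321] [0.5308 0.1234]
190 252 261 [0.5036 0.131 ] [0.504  0.1221]
220 252 260 [0.4754 0.1299] [0.4758 0.1216]
235 253 260 [0.4607 0.1283] [0.461  0.1209]
116 [ 93  19 121]
117 [ 97  19 123]
118 [ 94  15 120]
119 [ 86  15 137]
120 [106  14 234]
121 [ 90   1 251]
122 [ 90   1 248]
123 [  0   0 247]
124 [  0   0 247]
125 [  0   0 247]
[0.56405277 0.12839706 0.128     ] [0.43682549 0.12453162 0.128     ]
[0.49977581 0.12410302 0.21842946] 2.676531589669999
```

Call:
{"op": "move_arm", "data": {"steps": [[0,-0.2,1,0.4,0.6],[0,-0.2,3,0.4,0.4],[0,-0.2,5,0.4,0.4],[0,-0.2,7,0.4,0.4],[0,-0.2,9,0.4,0.4],[0,-0.2,11,0.4,0.4],[0,-0.2,12.5,0.4,0.4],[0,-0.2,13.4,0.4,0.4]]}}

```text
clock: 2.97
eef_pos: [0.4981, 0.1255, 0.0818]
orientation: [[0.999, 0.038, -0.003], [0.038, -0.999, -0.0], [-0.003, 0.0, -1.0]]
force: [-0.9, 0.5, 0.4]
width: 0.0652
grip_force: 0.0
```

Call:
{"op": "move_arm", "data": {"steps": [[0,0,0,0,0.4],[0,0,0,0,-0.2],[0,0,0,0,-0.5],[0,0,0,0,-0.8],[0,0,0,0,-1],[0,0,0,0,-1],[0,0,0,0,-1],[0,0,0,0,-1]], "squeeze": 35}}

```text
clock: 3.63
eef_pos: [0.5, 0.1262, 0.0849]
orientation: [[0.999, 0.038, 0.0], [0.038, -0.999, 0.0], [0.0, -0.0, -1.0]]
force: [-0.3, -0.3, -0.5]
width: 0.0233
grip_force: 0.0
```

Call:
{"op": "move_arm", "data": {"steps": [[0,0,0,0,-1],[0,0,0,0,-1],[0,0,0,0,-1],[0,0,0,0,-1],[0,0,0,0,-1],[0,0,0,0,-1]]}}

```text
clock: 4.13
eef_pos: [0.4998, 0.1261, 0.0846]
orientation: [[0.999, 0.038, -0.0], [0.038, -0.999, -0.0], [-0.0, 0.0, -1.0]]
force: [0.9, -0.2, 0.4]
width: 0.0081
grip_force: 35.0
```

Call:
{"op": "move_arm", "data": {"steps": [[0,0,-0.8,0,-1],[0,0,-2,0,-1],[0,0,-3.5,0,-1],[0,0,-5.5,0,-1],[0,0,-7.5,0,-1],[0,0,-9.5,0,-1],[0,0,-11.5,0,-1],[0,0,-13.5,0,-1]]}}

```text
clock: 4.8
eef_pos: [0.4997, 0.1262, 0.2216]
orientation: [[0.999, 0.038, 0.0], [0.038, -0.999, 0.0], [0.0, -0.0, -1.0]]
force: [-1.0, 0.8, -3.8]
width: 0.0081
grip_force: 35.0
```

Call:
{"op": "move_arm", "data": {"steps": [[0,0,-1.5,0,-1],[0,0,-2.8,0,-1],[0,0,-3.6,0,-1],[0,0,-4,0,-1],[0,0,-4,0,-1],[0,0,-4,0,-1]]}}

```text
clock: 5.3
eef_pos: [0.4995, 0.1261, 0.2589]
orientation: [[0.999, 0.038, -0.001], [0.038, -0.999, -0.0], [-0.001, 0.0, -1.0]]
force: [-0.5, 0.4, -4.6]
width: 0.0075
grip_force: 35.0
```

Call:
{"op": "move_arm", "data": {"steps": [[0,1,0,0,-1],[0,3,0,0,-1],[0,6,0,0,-1],[0,9,0,0,-1],[0,12,0,0,-1],[0,15,0,0,-1],[0,18,0,0,-1],[0.2,21,0,0,-1]]}}

```text
clock: 5.97
eef_pos: [0.5086, -0.0857, 0.2585]
orientation: [[0.999, 0.037, -0.002], [0.037, -0.999, 0.0], [-0.002, -0.0, -1.0]]
force: [-0.5, 0.5, -3.8]
width: 0.0081
grip_force: 35.0
```

Call:
{"op": "move_arm", "data": {"steps": [[0.3,3,0,1,-1],[0.3,6,0,2,-1],[0.3,9,0,3,-1],[0.3,12,0,4,-1],[0.3,15,0,5,-1],[0.3,18,0,6,-1],[0.3,20,0,7,-1],[0.3,21.5,0,7.7,-1]]}}

```text
clock: 6.63
eef_pos: [0.5195, -0.3009, 0.258]
orientation: [[0.995, -0.099, -0.002], [-0.099, -0.995, 0.001], [-0.002, -0.001, -1.0]]
force: [0.3, 0.6, -3.2]
width: 0.0081
grip_force: 35.0
```

```bash
python3 - <<'E'
from h import *
F=grab('wrist');T=grab('top');S=grab('side');s=arm.state();print(s['clock'],s['eef_pos'],s['orientation'])
import pickle;pickle.dump((F,T,S),open('f.pkl','wb'))
w=F[0]['color'][60:300,60:460]
t=cv2.resize(T[0]['color'][130:230,290:430],None,fx=2.8,fy=2.8,interpolation=2);sd=cv2.resize(S[0]['color'][80:200,210:340],None,fx=2.8,fy=2.8,interpolation=2)
o=np.zeros((580,800,3),'u1');o[:240,:400]=w;o[240:240+t.shape[0],:t.shape[1]]=t;o[:sd.shape[0],410:410+sd.shape[1]]=sd
cv2.imwrite('pics/c2.png',o[:,:,::-1])
E
```

```text
6.7833 [ 0.52000952 -0.2992089   0.25840073] [[ 0.99516445 -0.09820712 -0.00175446]
 [-0.09820483 -0.99516531  0.0013478 ]
 [-0.00187834 -0.00116898 -0.99999755]]
```

View pics/c2.png

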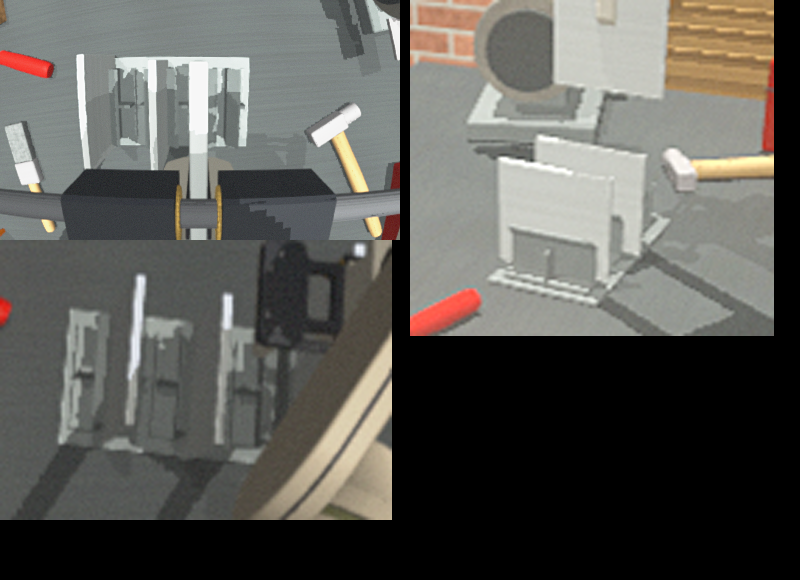

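The slot is visible in the wrist view just right of the held blank, at crop x 215-235. I'll zoom in on that.

```bash
python3 - <<'E'
from h import *
import pickle;F,T,S=pickle.load(open('f.pkl','rb'))
w=cv2.resize(F[0]['color'][105:245,130:325],None,fx=4,fy=4,interpolation=2)
cv2.imwrite('pics/c3.png',w[:,:,::-1]);print(w.shape)
for p in((.522,-.331,.012),(.522,-.331,.065),(.522,-.256,.132)):
    u=proj(F,p,1);print(u,(u-[130,105])*4)
E
```

```text
(560, 780, 3)
[280.19877908 162.60160632] [600.7951163  230.40642526]
[283.31129833 168.90535194] [613.2451933  255.62140777]
[215.07368205 187.27367255] [340.29472818 329.09469018]
```

View pics/c3.png

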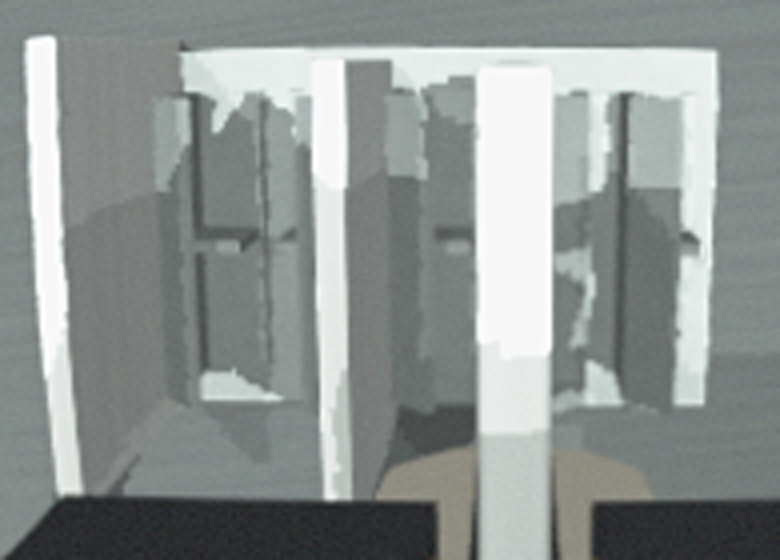

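```bash
python3 - <<'E'
from h import *
import pickle;F,T,S=pickle.load(open('f.pkl','rb'))
g=lambda n,p,z:print(n,onz(F,(p[0]/4+130-.4,p[1]/4+105-.4),z,1)[:2].round(4))
g('floorR far',(616,95),.012);g('floorR near',(622,400),.012);g('wallR far',(629,95),.051);g('wallR near',(624,402),.051)
g('lip far',(684,95),.065);g('lip near',(673,405),.065)
g('wall near end',(600,404),.03);g('far end',(600,93),.03);g('lipnear38',(640,408),.065)
g('b2 far',(330,62),.132);g('b2 near',(338,497),.132);g('b1 far',(41,38),.132);g('b1 near',(70,495),.132)
g('held bottom far',(514,67),.163)
g('plate far edge L',(182,50),.005);g('R',(716,50),.005)
E
```

```text
floorR far [ 0.5694 -0.34  ]
floorR near [ 0.4602 -0.333 ]
wallR far [ 0.5706 -0.3409]
wallR near [ 0.4713 -0.3311]
lip far [ 0.5697 -0.3563]
lip near [ 0.473  -0.3457]
wall near end [ 0.465  -0.3241]
far end [ 0.5712 -0.3333]
lipnear38 [ 0.4731 -0.3351]
b2 far [ 0.5896 -0.2614]
b2 near [ 0.4773 -0.2486]
b1 far [ 0.6067 -0.1866]
b1 near [ 0.4837 -0.1729]
held bottom far [ 0.5835 -0.3062]
plate far edge L [ 0.6029 -0.1885]
R [ 0.5822 -0.3774]
```

Call:
{"op": "move_arm", "data": {"steps": [[0.4,1.2,0,0,-1],[0.4,2.4,0,0,-1],[0.4,3.1,0,0,-1],[0.4,3.1,0,0,-1],[0.4,3.1,2,0,-1],[0.4,3.1,4,0,-1],[0.4,3.1,6,0,-1],[0.4,3.1,7,0,-1]]}}

```text
clock: 7.45
eef_pos: [0.5208, -0.3282, 0.1867]
orientation: [[0.995, -0.096, -0.003], [-0.096, -0.995, 0.003], [-0.003, -0.002, -1.0]]
force: [-0.7, 0.4, -4.6]
width: 0.008
grip_force: 35.0
```

Call:
{"op": "move_arm", "data": {"steps": [[0,0,0.5,0,-1],[0,0,1.0,0,-1],[0,0,1.0,0,-1],[0,0,1.0,0,-1]]}}

```text
clock: 7.78
eef_pos: [0.5223, -0.3298, 0.1807]
orientation: [[0.995, -0.096, 0.001], [-0.096, -0.995, -0.001], [0.001, 0.001, -1.0]]
force: [0.8, -0.4, -4.2]
width: 0.0079
grip_force: 35.0
```

```bash
python3 - <<'E'
from h import *
F=grab('wrist');T=grab('top');S=grab('side');s=arm.state();print(s['clock'],s['eef_pos'],s['orientation'],s['force'])
w=cv2.resize(F[0]['color'][105:245,130:325],None,fx=2.05,fy=2.05,interpolation=2)
t=cv2.resize(T[0]['color'][130:230,290:430],None,fx=2.8,fy=2.8,interpolation=2);sd=cv2.resize(S[0]['color'][80:200,210:340],None,fx=2.8,fy=2.8,interpolation=2)
o=np.zeros((580,800,3),'u1');o[:w.shape[0],:w.shape[1]]=w;o[290:290+t.shape[0],:t.shape[1]]=t;o[:sd.shape[0],410:410+sd.shape[1]]=sd
cv2.imwrite('pics/c4.png',o[:,:,::-1])
E
```

```text
7.9333 [ 0.52240906 -0.33007483  0.18100388] [[ 0.99532213 -0.09659804  0.00163366]
 [-0.0965961  -0.99532291 -0.00122673]
 [ 0.00174452  0.00106319 -0.99999791]] [ 0.29979865 -0.58266438 -4.72584459]
```

View pics/c4.png

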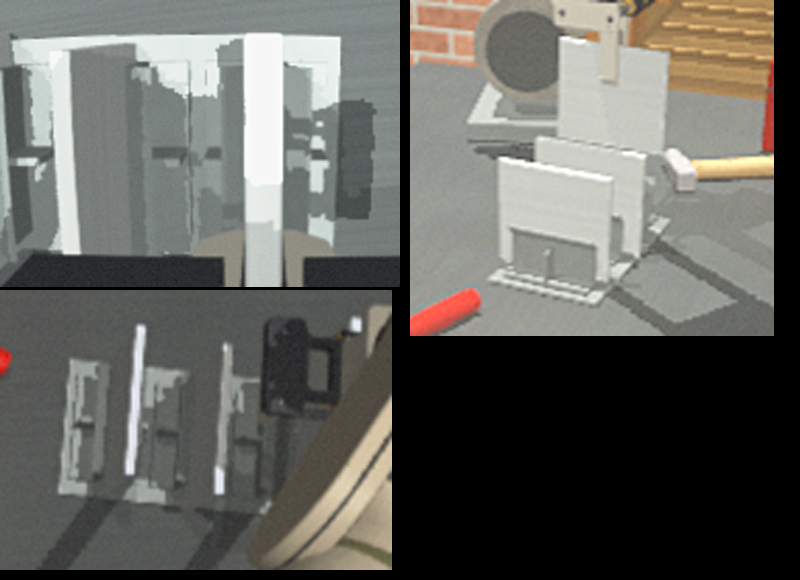

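The side view shows the held blank upright above the rack's far slot, and it fills that slot's line in the wrist view. Next I lower it into the throat.

Call:
{"op": "move_arm", "data": {"steps": [[-0.1,0.1,1,0,-1],[-0.1,0.1,2,0,-1],[-0.1,0.1,3,0,-1],[-0.1,0.1,4,0,-1],[-0.1,0.1,4.8,0,-1],[-0.1,0.1,5.4,0,-1],[-0.1,0.1,5.8,0,-1],[-0.1,0.1,6,0,-1]]}}

```text
clock: 8.6
eef_pos: [0.5204, -0.3303, 0.1186]
orientation: [[0.995, -0.097, -0.001], [-0.097, -0.995, 0.001], [-0.001, -0.001, -1.0]]
force: [0.4, -0.2, -3.2]
width: 0.008
grip_force: 35.0
```

Call:
{"op": "move_arm", "data": {"steps": [[0,0,0.3,0,-1],[0,0,0.6,0,-1],[0,0,0.9,0,-1],[0,0,1.2,0,-1],[0,0,1.2,0,-1]]}}

```text
clock: 9.02
eef_pos: [0.5205, -0.3303, 0.1069]
orientation: [[0.995, -0.097, -0.001], [-0.097, -0.995, 0.0], [-0.001, -0.0, -1.0]]
force: [-0.1, -0.1, -3.0]
width: 0.0078
grip_force: 35.0
```

Call:
{"op": "move_arm", "data": {"steps": [[0.1,0,0.3,0,-1],[0.1,0,0.6,0,-1],[0.1,0,0.9,0,-1],[0.1,0,1.2,0,-1],[0.1,0,1.4,0,-1],[0.1,0,1.6,0,-1],[0.1,0,1.7,0,-1],[0.1,0,1.7,0,-1]]}}

```text
clock: 9.68
eef_pos: [0.5215, -0.3305, 0.0903]
orientation: [[0.995, -0.097, -0.0], [-0.097, -0.995, 0.0], [-0.0, -0.0, -1.0]]
force: [-0.6, 0.1, -3.4]
width: 0.0078
grip_force: 35.0
```

Call:
{"op": "move_arm", "data": {"steps": [[0,0,0.1,0,-1],[0,0,0.2,0,-1],[0,0,0.2,0,-1]]}}

```text
clock: 9.93
eef_pos: [0.5219, -0.3308, 0.0888]
orientation: [[0.995, -0.097, 0.0], [-0.097, -0.995, -0.0], [0.0, 0.0, -1.0]]
force: [-0.4, 0.0, -3.5]
width: 0.0081
grip_force: 35.0
```

Call:
{"op": "move_arm", "data": {"steps": [[0,0,0.1,0,-1],[0,0,0.1,0,-1],[0,0,0.2,0,-1],[0,0,0.2,0,-1]]}}

```text
clock: 10.27
eef_pos: [0.5221, -0.3309, 0.0887]
orientation: [[0.995, -0.097, 0.001], [-0.097, -0.995, -0.001], [0.001, 0.001, -1.0]]
force: [-5.4, 4.3, 11.1]
width: 0.0075
grip_force: 35.0
```

Floor contact is at TCP height 0.0887, as predicted, so I can release.

Call:
{"op": "move_arm", "data": {"steps": [[0,0,-0.1,0,-1],[0,0,-0.1,0,-0.7],[0,0,-0.1,0,-0.5],[0,0,-0.1,0,-0.3],[0,0,-0.1,0,-0.1],[0,0,-0.1,0,0],[0,0,-0.1,0,0],[0,0,-0.1,0,0]]}}

```text
clock: 10.93
eef_pos: [0.5217, -0.3306, 0.0875]
orientation: [[0.995, -0.097, -0.0], [-0.097, -0.995, 0.0], [-0.0, -0.0, -1.0]]
force: [-0.6, -0.1, -0.8]
width: 0.0453
grip_force: 0.0
```

Call:
{"op": "move_arm", "data": {"steps": [[0,0,-1,0,0],[0,0,-3,0,0],[0,0,-5,0,0],[0,0,-7,0,0],[0,0,-9,0,0],[0,0,-11,0,0],[0,0,-13,0,0],[0,0,-15,0,0]]}}

```text
clock: 11.6
eef_pos: [0.5217, -0.3306, 0.2396]
orientation: [[0.995, -0.097, 0.001], [-0.097, -0.995, -0.0], [0.001, 0.0, -1.0]]
force: [1.6, -0.3, 0.4]
width: 0.0465
grip_force: 0.0
```

Call:
{"op": "move_arm", "data": {"steps": [[-1,2,0,0,0],[-3,4,0,0,0],[-5,6,0,0,0],[-7,8,0,0,0],[-9,10,0,0,0],[-11,11,0,0,0],[-12,12,0,0,0],[-12,12,0,0,0]]}}

```text
clock: 12.27
eef_pos: [0.3888, -0.4402, 0.2385]
orientation: [[0.995, -0.099, -0.0], [-0.099, -0.995, -0.001], [0.0, 0.001, -1.0]]
force: [-0.4, 0.0, 0.1]
width: 0.0462
grip_force: 0.0
```

```bash
python3 - <<'E'
from h import *
T=grab('top');S=grab('side');s=arm.state();print(s['clock'],s['eef_pos'],s['force'])
t=cv2.resize(T[0]['color'][130:230,290:430],None,fx=2.8,fy=2.8,interpolation=2);sd=cv2.resize(S[0]['color'][80:290,180:340],None,fx=2.4,fy=2.4,interpolation=2)
o=np.zeros((580,800,3),'u1');o[:t.shape[0],:t.shape[1]]=t;o[:sd.shape[0],400:400+sd.shape[1]]=sd
cv2.imwrite('pics/c5.png',o[:,:,::-1])
E
```

```text
12.3667 [ 0.39097424 -0.43862366  0.23822539] [-0.11844639  0.45279388 -0.50124261]
```

View pics/c5.png

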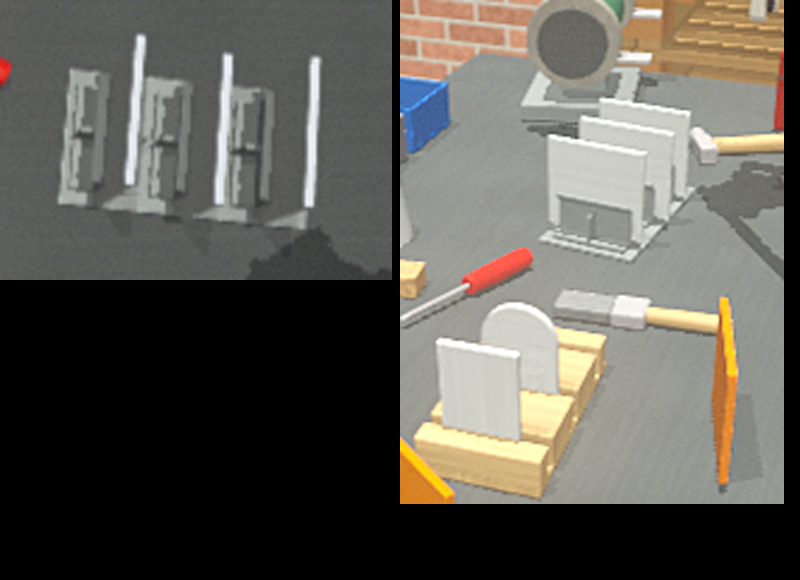

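The blank stands in the empty slot at the same height as its neighbours, top edge from (315,58) to (309,207) in the crop. The narrow blanks haven't moved. A quick check on centring, then hand-in.

```bash
python3 - <<'E'
from h import *
T=grab('top');c=lambda p:(p[0]/2.8+290-.3,p[1]/2.8+130-.3)
for a,b in(((140,35),(130,186)),((228,54),(220,206)),((316,58),(309,207))):
    A,B=onz(T,c(a),.132),onz(T,c(b),.132);print(A[:2],B[:2],(A+B)[:2]/2,np.linalg.norm(A-B),np.degrees(np.arctan2(*(A-B)[1::-1])))
for p in((68,68),(60,203),(306,227),(272,90)): print(onz(T,c(p),.005)[:2])
E
```

```text
[ 0.60576069 -0.18573361] [ 0.47549563 -0.1729021 ] [ 0.54062816 -0.17931785] 0.13089550633655012 -5.625663154352518
[ 0.58908239 -0.26072271] [ 0.45832295 -0.24822869] [ 0.52370267 -0.2544757 ] 0.13135498096309983 -5.458026126294634
[ 0.58554443 -0.33634754] [ 0.45721947 -0.32347984] [ 0.52138195 -0.32991369] 0.12896850256797923 -5.726152005005512
[ 0.6070166  -0.14387919]
[ 0.47722903 -0.13303335]
[ 0.45368832 -0.36478954]
[ 0.58536321 -0.33898786]
```

```bash
python3 -c "
from plant import arm
print(arm.job_done())"
```

```text
the job is handed in; nothing more can be done
None
```

The wide aluminium blank stands upright at the bottom of the rack's empty slot, centred to about 1 mm; both narrow blanks are still in the stand, and I handed the job in at about 12.5 s (no verdict came back).

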